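# Take the left-hand spinner nut off the 12 V fan

## Task

The rotor of the little 12 V fan on the plywood board is to come off and is already locked with a hex key: unscrew the black spinner nut from the end of its shaft. Its thread is left-handed, so it comes undone the opposite way from an ordinary nut; let it climb off its thread without forcing it, set it down gently in the round steel parts dish, and leave everything else on the table where it is.

Things in the scene. Friction and masses are not known exactly. Their poses are not given: they have to be found in the camera images.
- nut: Black plastic spinner nut, about 50 g: ribbed round head 38 mm across (20 to 35 mm above its underside, a brass disc on top) on a plain collar 35 mm across (0 to 20 mm). Origin: on its axis at its underside; z along the axis, up. It sits on a springy washer that pushes it up with a few newtons, so it starts stiff and runs easily after a fraction of a turn. 20 to 30 N of grip turn it.
- nut_grip (a point): On the nut's axis, 28 mm above its underside: middle of the ribbed head, to be gripped from above, any way round. The hand that turns the nut must rise with it: held at one height, risen too fast, or lifted before the nut is off, it loads the thread; how far it climbs as it turns has to be felt.
- fan: 260 x 200 x 12 mm plywood board fixed to the table; on it a grey motor pod, shaft straight up, in a wire guard (ring 196 mm across, top at 99 mm); white rotor, blade tops below 103 mm, flat hub 56 mm across with its top at 108 mm. A hex key with a red end (top at 119 mm, 61 to 93 mm from the axis) locks the rotor. Nothing of it moves. Origin: on the shaft's axis, on the table. Do not lean on it: 15 N.
- shaft: Brass threaded end of the shaft, 15 mm across, reaching 18 mm up into the nut. Origin: on its axis 110 mm above the table, where the nut's underside starts; z up. Quick thread, LEFT-HANDED, very coarse, under 1 mm of end play: seen from above, clockwise (negative yaw) undoes the nut, which comes off after about 0.8 to 1 turn; anticlockwise jams it. More than 12 N on the thread, in any direction, damages it.
- dish: The round steel parts dish, empty and loose, 150 mm across the rim, 22 mm high, with a flat floor 130 mm across that is 4 mm above the table; 350 g. Origin: centre of its underside, z up.
- dish_in (a point): Centre of the dish's inner floor, 4 mm above the table.
- battery: Bystander: black motorcycle battery with a red top, 87 x 150 x 111 mm high. Origin: centre of its underside.
- reel: Bystander: reel of blue wire, 84 mm across, 52 mm high. Origin: centre of its underside.
- socket: Bystander: black round 12 V socket with an open flap, 48 mm across, 35 mm high. Origin: centre of its underside.
- relay: Bystander: small black relay, 28 x 28 x 28 mm, standing on a corner of the plywood board. Origin: centre of its underside.
- guard: Bystander: the fan's front guard, taken off and lying flat, 198 mm across, 12 mm high. Origin: its centre on the table.
Things that resemble listed ones, but are neither listed nor needed, are in the scene too. What is shaped like the dish but red is not meant. What is shaped like the nut but white is not meant.

How it is judged:
On the way, in this order (a step that is already met when the one before it is completed fails the run):
1. the nut has climbed at least 4 mm on its thread, still around the shaft (z of nut in the frame of shaft between 0.004 and 0.014 m and horizontal distance between nut and shaft below 0.004 m), for 0.1 s.
2. the nut is off the shaft, lifted at least 25 mm above where it sat (z of nut in the frame of shaft above 0.025 m), for 0.1 s.
At the end, for the whole second after the job is handed in: The nut lies at rest, either way up, on the floor of the dish (its origin within 55 mm of the dish's centre and no more than 45 mm above its floor), and the dish stands level on the table within 50 mm of where it was (horizontal distance between nut and dish_in below 0.055 m and z of nut in the frame of dish_in between -0.003 and 0.045 m and linear speed of nut below 0.02 m/s and angle between dish's own z axis and vertical below 0.1 rad and height (world z) of dish below 0.01 m and distance of dish from where it was at the start of the episode below 0.05 m); the robot touches nothing.
It fails at once if more than 12 N between the nut and the threaded shaft (forced or stripped thread) (contact force between nut and shaft above 12 N).
It fails at once if the robot presses on the fan with more than 15 N (contact force between any of the arm, the fingers and fan above 15 N).
It fails at once if the nut is dropped or thrown into the dish (faster than 0.6 m/s when low over it) (horizontal distance between nut and dish_in below 0.08 m and height (world z) of nut below 0.05 m and linear speed of nut above 0.6 m/s).
It fails at once if a bystander is shifted by more than 30 mm (distance of any of battery, reel, socket, relay, guard from where it was at the start of the episode above 0.03 m).
It also fails if it takes over 72 s, if anything falls off the work surface, if the arm or the gripper's body presses on something with over 40 N, if the wrist force passes 120 N, or if a joint passes its speed limit or range.

## Robot

A 6-joint arm with a two-finger parallel gripper is mounted at the origin on the work surface. World frame = base frame: x ahead of the robot, y to its left, z up, the work surface at z = 0. Lengths are in m, angles in rad, forces in N, time in s.
With the tool pointing down it reaches from about 0.35 to 0.775 m from the base axis. Payload 5.5 kg.
Tool frame: the origin (TCP) lies between the finger pads; the fingertips stand env.nose_length ahead of it and the grasp point (between the pads) lies 8 mm behind it (env.nose_length is the distance from the TCP to the fingertips, in m); z points along the fingers, y is the direction in which the jaws open and shut (so a half turn about z gives the same grasp; the last joint's range is limited). The gripper opens to 85 mm and grips with 20 to 120 N. Pads are 22 mm wide; open, the fingers measure 114 mm over their backs; the gripper's body (76 mm by 85 mm) begins 54 mm behind the grasp point. The pads swing forward as they close: fully open they stand 13 mm farther back than shut.
Start: joints at [-1.352, 0.313, 0.046, 1.304, 0, 1.431], TCP at [0.202, -0.538, 0.242] pointing down, gripper open.
Joint ranges: [-2.76, 2.76], [-0.86, 1.69], [-1.03, 1.26], [-2.2, 2.34], [-1.47, 1.5], [-3.14, 3.14]. Speed limits (rad/s): [2.57, 2.57, 3.14, 3.14, 3.14, 3.14].

## Interface

Orientations are given as a unit quaternion [w, x, y, z].
In Python, from workcell import env gives the robot as it stands. The module is installed in compiled form; this text tells all that it offers.
- The arm moves only by the shell command python3 -m creep 'ROWS' [FORCE]. ROWS is a JSON object of lists of equal length, an entry for each row: "hand": the finger opening in mm, from 0 to 85.4; "delta_pos": the shift along the tool's x, y, z scaled (see below), a list of three; "turn": the turn about the tool's z scaled (see below). In form: {"hand": [hand, ...], "delta_pos": [[dx, dy, dz], ...], "turn": [turn, ...]}. A call has exactly 5 rows; each row shifts and turns the commanded pose from where the row before left it, along the tool's axes as they then stand; what a row does not reach is not made up. The controller multiplies each number of a shift by 0.8 m and each number of a turn by 5 degrees. A row lasts 1/12 s, in which the tool goes at most 41.7 mm and 7.16 degrees, less where a joint would pass 70% of its speed; a pose out of reach is approached as far as the arm can. A call with a number of a shift or a turn outside -1 to 1 is refused whole. A call with a gripper value outside its range is refused whole. The fingers move at their own pace and stop on an object; FORCE is the grip in N (left out, the last holds). Time passes only in rows, so rows that do not move let the fingers close, or fill a call up. It gives the time, the measured TCP pose, the force and the opening at its end, in the units of the state.
- env.get_state(): the state, without advancing time (a new reading comes with each control period).
- env.read_camera(name): name is "scene" or "side" or "wrist"; returns a dict with "pixels" (400x640x3 uint8, red, green, blue), "depth" (400x640 float32, m along the optical axis (not along the pixel's ray), 0 where there is no reading), "fx", "fy", "cx", "cy" (pixels), "origin" and "orientation" of the camera in the world. Camera axes: x right, y down, z forward; pixel columns grow to the right and rows downward; lengths in m; the calibration is good to about 2 mm. A picture is of the moment at which its call begins.
- env.hand_in(): hands the job in, once; it reports no verdict.
Trained networks look in the newest picture that a camera, given by its name, has taken for a name from the list of things; names that differ only in an ending like _2 or _b are one class to them, and where a whole thing is asked for, a point or a joint stands for the part that bears it (a point fixed in the world has none). Each returns a list of dicts, best first, with "score" (0 to 1); they miss things now and then, are a little off and sometimes report something else, mostly with a low value. They report only what shows in the picture. A call takes as long as a camera call. They do not tell look-alikes from the thing itself.
- env.find_in(camera, target): "location" ([row, column] in pixels, amid what is visible of it).
- env.pinpoint(camera, target): "location" ([row, column] in pixels: a listed point, or the origin of a listed thing).
The state is a dict: "clock": time; "joint_pos": joint angles; "qvel": joint speeds; "tau": joint torques, N m; "tcp_pos": TCP position; "orientation": TCP orientation; "wrist_force": force on the tool from outside, world axes, zero at the start; "ft_torque": the same for the moment, N m; "finger_gap": finger opening in m.
Only numpy, scipy, OpenCV 4.12 (cv2) and the standard library are available. Lean on these libraries where they do the work, as an engineer would, in place of code of your own. Each camera call takes 0.05 s, during which the arm holds its last target.

## Working session

There is one attempt and no reset: what is moved stays moved. The work goes in short steps, Python scripts to look and compute and a shell command to move; the robot and the scene stay as the last step left them, time stands still between calls to the robot, and variables do not carry over. Pictures are saved under pics/ and viewed, and the job is handed in when it is done.

```bash
mkdir -p pics
cat > h.py <<'E'
import numpy as np,cv2
from workcell import env
from scipy.spatial.transform import Rotation as R
def cam(n):
    c=env.read_camera(n); return c
def save(c,f,crop=None,s=1):
    p=c["pixels"][:,:,::-1]
    if crop: r0,r1,c0,c1=crop; p=p[r0:r1,c0:c1]
    p=cv2.resize(p,None,fx=s,fy=s,interpolation=cv2.INTER_CUBIC); cv2.imwrite("pics/"+f,p)
def rot(c):
    q=np.array(c["orientation"]).ravel(); return R.from_quat([q[1],q[2],q[3],q[0]])
def ray(c,rc):
    d=np.array([(rc[1]-c["cx"])/c["fx"],(rc[0]-c["cy"])/c["fy"],1.]); return rot(c).apply(d)
def atz(c,rc,z):
    d=ray(c,rc); o=np.array(c["origin"]); return o+d*(z-o[2])/d[2]
def atdepth(c,rc):
    r,k=int(round(rc[0])),int(round(rc[1])); return np.array(c["origin"])+ray(c,rc)*c["depth"][r,k]
E
python3 - <<'E'
from h import *
np.set_printoptions(precision=4,suppress=True)
for n in ["scene","side","wrist"]:
    c=cam(n); save(c,n+"0.png"); print(n,c["origin"])
    for t in ["nut","dish","fan","relay","shaft"]:
        for k in env.find_in(n,t)[:3]: print("f",t,k["location"],round(k["score"],2),atdepth(c,k["location"]))
    for t,z in [("nut_grip",.138),("dish_in",.004),("fan",0)]:
        for k in env.pinpoint(n,t)[:3]: print("p",t,k["location"],round(k["score"],2),atz(c,k["location"],z))
s=env.get_state(); print(s, env.nose_length)
E
```

```text
scene [ 1.404  -0.0139  1.0123]
f nut [237.2, 243.6] 0.75 [ 0.6075 -0.1697  0.1415]
f nut [261.8, 317.1] 0.48 [0.61   0.0128 0.0381]
f dish [243.0, 376.9] 0.91 [0.5209 0.1867 0.0031]
f dish [176.7, 410.2] 0.71 [0.2366 0.3352 0.0027]
f fan [271.4, 249.4] 0.7 [ 0.6723 -0.1569  0.0869]
p nut_grip [230.6, 243.8] 0.66 [ 0.5817 -0.1715  0.138 ]
p nut_grip [262.5, 315.7] 0.57 [0.6934 0.0066 0.138 ]
p dish_in [178.0, 405.7] 0.87 [0.2439 0.3188 0.004 ]
p dish_in [246.6, 379.9] 0.79 [0.5356 0.1932 0.004 ]
p fan [269.5, 247.7] 0.73 [ 0.5969 -0.1753  0.    ]
p fan [229.4, 242.3] 0.24 [ 0.4469 -0.2011  0.    ]
p fan [232.5, 267.1] 0.18 [ 0.4627 -0.1277  0.    ]
side [-0.0807  0.7217  1.2073]
f nut [127.0, 318.9] 0.47 [ 0.5868 -0.1526  0.1496]
f nut [187.1, 285.4] 0.45 [0.5834 0.0187 0.0278]
f dish [330.8, 308.1] 0.87 [0.2459 0.3316 0.0047]
f relay [289.7, 164.2] 0.33 [0.6187 0.4782 0.0123]
p nut_grip [181.6, 286.1] 0.69 [0.5326 0.0679 0.138 ]
p nut_grip [124.4, 321.7] 0.48 [ 0.5944 -0.1767  0.138 ]
p dish_in [331.8, 306.4] 0.96 [0.2479 0.3361 0.004 ]
p dish_in [238.1, 262.6] 0.6 [0.5259 0.1911 0.004 ]
p fan [157.0, 320.2] 0.69 [ 0.5913 -0.167   0.    ]
wrist [ 0.2713 -0.5122  0.3742]
{'clock': 1.35, 'joint_pos': array([-1.3516,  0.3132,  0.0461,  1.3036, -0.    ,  1.4312]), 'qvel': array([ 0.0008,  0.0012, -0.0008,  0.0006,  0.0017, -0.0002]), 'tau': array([ -0.0011, -48.0461,  29.8809,   0.0003,  -0.0002,   0.    ]), 'tcp_pos': array([ 0.2019, -0.5384,  0.2423]), 'orientation': array([ 0.    ,  0.984 ,  0.1784, -0.    ]), 'wrist_force': array([1.2401, 0.0613, 0.4466]), 'ft_torque': array([0.0232, 0.0044, 0.0245]), 'finger_gap': 0.085534385657645} 0.011
```

View pics/scene0.png

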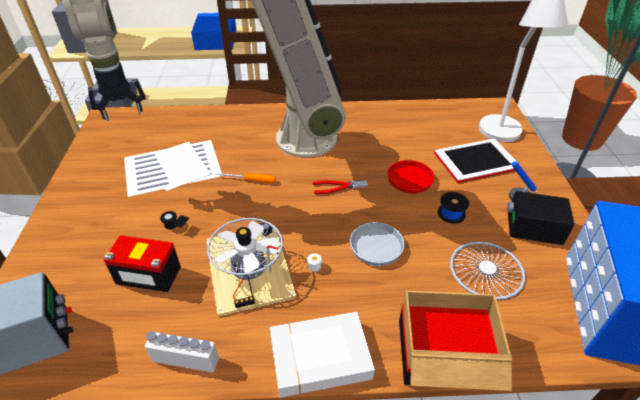

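View pics/side0.png

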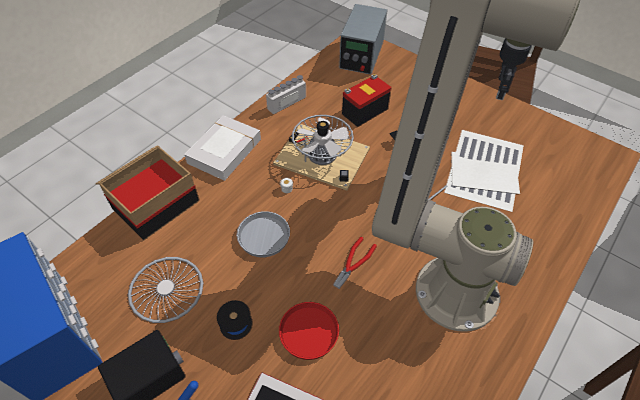

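Run:
```python
from h import *
np.set_printoptions(precision=4,suppress=True)
for n in ["scene","side"]:
    c=cam(n); save(c,n+"1.png",(190,330,170,350) if n=="scene" else (80,240,220,400),4)
    # world cloud
    v,u=np.mgrid[0:400,0:640]; d=c["depth"]
    P=np.stack([(u-c["cx"])/c["fx"]*d,(v-c["cy"])/c["fy"]*d,d],-1).reshape(-1,3)
    P=rot(c).apply(P)+c["origin"]; ok=(d.ravel()>0)
    m=ok&(abs(P[:,2]-.145)<.005)&(np.hypot(P[:,0]-.593,P[:,1]+.172)<.05)
    Q=P[m]; print(n,m.sum(),Q.min(0),Q.max(0),Q.mean(0), np.median(Q,0))
    print((Q[:,:2].min(0)+Q[:,:2].max(0))/2)
    m=ok&(np.hypot(P[:,0]-.53,P[:,1]-.19)<.1)&(P[:,2]>.015)&(P[:,2]<.03)
    Q=P[m]; 
    A=np.c_[2*Q[:,:2],np.ones(len(Q))]; s=np.linalg.lstsq(A,(Q[:,:2]**2).sum(1),rcond=None)[0]; print("dish",m.sum(),s[:2],np.sqrt(s[2]+s[:2]@s[:2]), Q[:,2].max())
```

```text
scene 147 [ 0.5751 -0.1897  0.1403] [ 0.6137 -0.1521  0.1498] [ 0.5957 -0.1712  0.1456] [ 0.596  -0.1713  0.1457]
[ 0.5944 -0.1709]
dish 349 [0.5327 0.1831] 0.07315413671253285 0.027550699764998243
side 89 [ 0.568  -0.1889  0.14  ] [ 0.6062 -0.1535  0.15  ] [ 0.5851 -0.1693  0.1453] [ 0.5842 -0.1684  0.1453]
[ 0.5871 -0.1712]
dish 327 [0.5273 0.184 ] 0.0730205554742479 0.029553739103038046
```

View crops.

View pics/scene1.png

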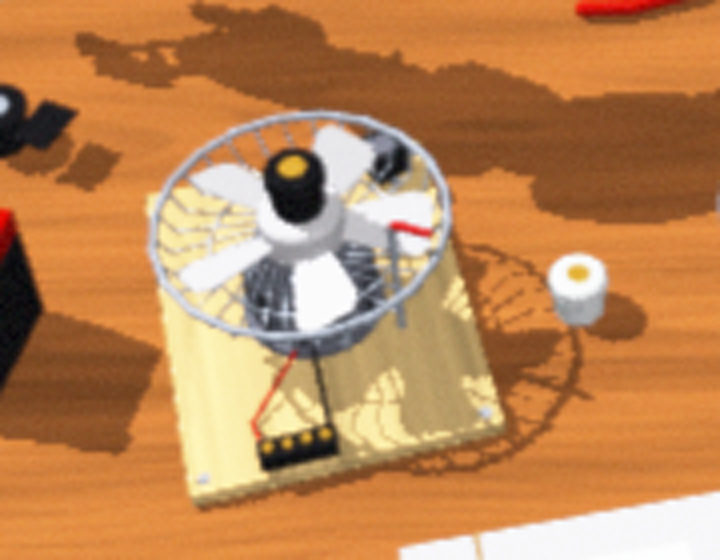

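View pics/side1.png

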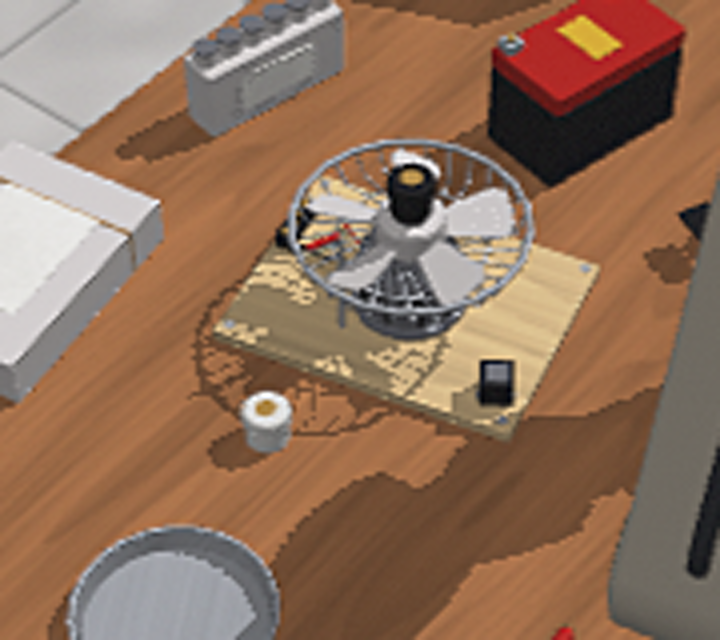

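View pics/wrist0.png

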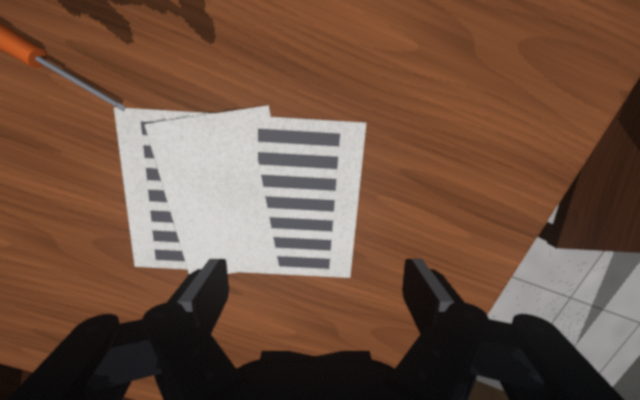

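The black nut on the fan (scene 237,243) is the target. The white one on the table (262,317) is the look-alike. The steel dish (246,379) is the right dish, and the red one (177,410) is not. The crops confirm both choices. Next I move above the nut.

```bash
python3 -m creep '{"hand":[85,85,85,85,85],"delta_pos":[[0.041,-0.017,0],[0.041,-0.017,0],[0.041,-0.017,0],[0.041,-0.017,0],[0.041,-0.017,0]],"turn":[0,0,0,0,0]}' 25
python3 -m creep '{"hand":[85,85,85,85,85],"delta_pos":[[0.041,-0.017,0],[0.041,-0.017,0],[0.041,-0.017,0],[0.041,-0.017,0],[0.041,-0.017,0]],"turn":[0,0,0,0,0]}'
python3 -m creep '{"hand":[85,85,85,85,85],"delta_pos":[[0.041,-0.017,0],[0.041,-0.017,0],[0.041,-0.017,0],[0.030,-0.012,0],[0.01,-0.005,0]],"turn":[0,0,0,0,0]}'
python3 - <<'E'
from h import *
c=cam("wrist"); save(c,"w1.png"); s=env.get_state(); print(s)
E
```

```text
clock: 1.87
tcp_pos: [0.3325, -0.4161, 0.2424]
orientation: [0.0, 0.984, 0.178, 0.0]
wrist_force: [-0.6, -0.1, -0.1]
finger_gap: 0.0852
clock: 2.28
tcp_pos: [0.4624, -0.2945, 0.2425]
orientation: [0.0, 0.984, 0.178, 0.0]
wrist_force: [0.2, -1.3, -0.6]
finger_gap: 0.0849
clock: 2.7
tcp_pos: [0.5666, -0.1964, 0.242]
orientation: [-0.0, 0.984, 0.18, 0.001]
wrist_force: [-0.3, 0.0, 0.0]
finger_gap: 0.0848
{'clock': 2.75, 'joint_pos': array([-4.68146731e-01,  3.61445573e-01,  1.13604858e-01,  1.32272372e+00,
        8.20319693e-04,  2.31058827e+00]), 'qvel': array([-0.05114265, -0.02488618, -0.03668416,  0.00498106, -0.02103417,
       -0.04709585]), 'tau': array([ -0.3518602 , -51.11102343,  29.58242655,   0.31129162,
        -0.19625072,   0.11626323]), 'tcp_pos': array([ 0.56636798, -0.19646527,  0.24194423]), 'orientation': array([-2.56496576e-04,  9.83586789e-01,  1.80435161e-01,  3.40417824e-04]), 'wrist_force': array([ 0.87055094,  0.22524773, -0.33633842]), 'ft_torque': array([-0.01509033, -0.00658284,  0.01148596]), 'finger_gap': 0.08534532622544899}
```

View pics/w1.png

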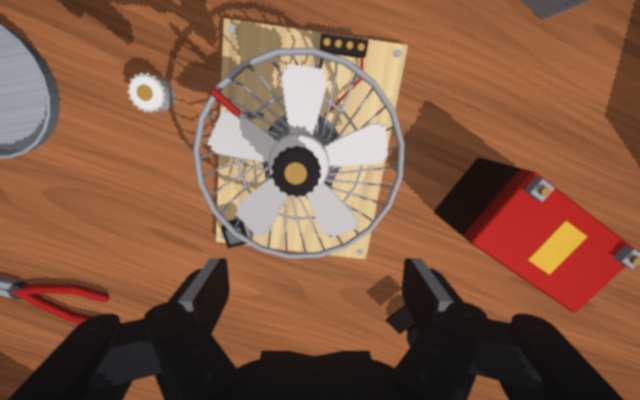

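Run:
```python
from h import *
np.set_printoptions(precision=4,suppress=True)
for t in ["nut_grip"]:
  c=cam("wrist")
  for k in env.pinpoint("wrist",t)[:3]: print("p",t,k["location"],round(k["score"],2),atz(c,k["location"],.138))
  for k in env.find_in("wrist","nut")[:3]: print("f",k["location"],round(k["score"],2),atdepth(c,k["location"]))
v,u=np.mgrid[0:400,0:640]; d=c["depth"]
P=np.stack([(u-c["cx"])/c["fx"]*d,(v-c["cy"])/c["fy"]*d,d],-1).reshape(-1,3)
P=rot(c).apply(P)+c["origin"]; ok=(d.ravel()>0)
m=ok&(P[:,2]>.135)&(P[:,2]<.152)&(np.hypot(P[:,0]-.591,P[:,1]+.171)<.03)
Q=P[m]; print(m.sum(),Q.min(0),Q.max(0),(Q.min(0)+Q.max(0))/2)
# gold disc
p=c["pixels"].reshape(-1,3).astype(int); g=m&(p[:,0]>120)&(p[:,2]<100)&(p[:,0]-p[:,2]>60)
Q=P[g]; print("gold",g.sum(),Q.mean(0),u.ravel()[g].mean(),v.ravel()[g].mean())
m=ok&(P[:,2]>.112)&(P[:,2]<.128)&(np.hypot(P[:,0]-.591,P[:,1]+.171)<.11)&(np.hypot(P[:,0]-.591,P[:,1]+.171)>.04)
print("key",m.sum(),P[m].mean(0),P[m].min(0),P[m].max(0))
```

```text
p nut_grip [172.7, 298.1] 0.57 [ 0.5895 -0.1726  0.138 ]
f [94.6, 151.0] 0.9 [ 0.5935 -0.0005  0.038 ]
f [172.4, 296.5] 0.74 [ 0.591  -0.1713  0.1467]
f [325.4, 401.2] 0.35 [ 0.4229 -0.3737  0.0354]
1897 [ 0.5704 -0.1903  0.1353] [ 0.61   -0.1514  0.1482] [ 0.5902 -0.1709  0.1418]
gold 388 [ 0.5905 -0.1705  0.1467] 295.39948453608247 172.57474226804123
key 313 [ 0.619  -0.0992  0.1185] [ 0.6118 -0.1136  0.1124] [ 0.6264 -0.0843  0.1214]
```

```bash
for i in 1 2 3 4 5 6 7 8 9 10 11 12; do python3 -m creep '{"hand":[60,60,60,60,60],"delta_pos":[[0,0,0],[0,0,0],[0,0,0],[0,0,0],[0,0,0]],"turn":[-1,-1,-1,-1,-1]}' ; done | tail -5
python3 - <<'E'
from h import *
np.set_printoptions(precision=4,suppress=True)
c=cam("wrist"); save(c,"w2.png"); s=env.get_state(); print(s["clock"],s["joint_pos"],s["tcp_pos"],s["orientation"],s["wrist_force"])
q=s["orientation"]; r=R.from_quat([q[1],q[2],q[3],q[0]])
print(r.as_matrix())
print("tool delta units",r.inv().apply(np.array([.5905,-.1708,.130])-s["tcp_pos"])/.8)
for k in env.pinpoint("wrist","nut_grip")[:3]: print("p",k["location"],round(k["score"],2),atz(c,k["location"],.138))
v,u=np.mgrid[0:400,0:640]; d=c["depth"]
P=np.stack([(u-c["cx"])/c["fx"]*d,(v-c["cy"])/c["fy"]*d,d],-1).reshape(-1,3)
P=rot(c).apply(P)+c["origin"]; ok=(d.ravel()>0)
m=ok&(P[:,2]>.135)&(P[:,2]<.152)&(np.hypot(P[:,0]-.591,P[:,1]+.171)<.03)
Q=P[m]; print(m.sum(),Q.min(0),Q.max(0),(Q.min(0)+Q.max(0))/2)
p=c["pixels"].reshape(-1,3).astype(int); g=m&(p[:,0]>120)&(p[:,2]<100)&(p[:,0]-p[:,2]>60)
Q=P[g]; print("gold",g.sum(),Q.mean(0))
E
```

```text
clock: 7.9
tcp_pos: [0.5629, -0.201, 0.2426]
orientation: [0.0, 0.942, -0.337, -0.0]
wrist_force: [-0.8, -0.3, 0.9]
finger_gap: 0.0597
7.95 [-0.4769  0.3581  0.1102  1.3229 -0.0005 -2.9353] [ 0.5629 -0.201   0.2425] [ 0.0003  0.9422 -0.335  -0.    ] [-0.6824 -0.0144 -1.2772]
[[ 0.7756 -0.6313 -0.0002]
 [-0.6313 -0.7756 -0.0005]
 [ 0.0001  0.0005 -1.    ]]
tool delta units [ 0.0029 -0.0511  0.1407]
p [206.6, 268.4] 0.95 [ 0.5885 -0.172   0.138 ]
p [261.3, 175.1] 0.65 [ 0.6032 -0.0752  0.138 ]
1770 [ 0.5706 -0.1902  0.1352] [ 0.6098 -0.1509  0.1486] [ 0.5902 -0.1706  0.1419]
gold 345 [ 0.5906 -0.1708  0.1468]
```

```bash
python3 -m creep '{"hand":[60,60,60,60,60],"delta_pos":[[0.002,-0.02,0],[0.001,-0.02,0],[0,-0.011,0],[0,0,0.02],[0,0,0.02]],"turn":[0,0,0,0,0]}'
python3 -m creep '{"hand":[60,60,60,60,60],"delta_pos":[[0,0,0.03],[0,0,0.02],[0,0,0.01],[0,0,0],[0,0,0]],"turn":[0,0,0,0,0]}'
python3 - <<'E'
from h import *
np.set_printoptions(precision=4,suppress=True)
c=cam("wrist"); save(c,"w3.png"); s=env.get_state(); print(s["clock"],s["joint_pos"],s["tcp_pos"],s["orientation"],s["wrist_force"])
q=s["orientation"]; r=R.from_quat([q[1],q[2],q[3],q[0]])
print("tool delta units",r.inv().apply(np.array([.5904,-.1707,.130])-s["tcp_pos"])/.8)
for k in env.pinpoint("wrist","nut_grip")[:3]: print("p",k["location"],round(k["score"],2),atz(c,k["location"],.138))
v,u=np.mgrid[0:400,0:640]; d=c["depth"]
P=np.stack([(u-c["cx"])/c["fx"]*d,(v-c["cy"])/c["fy"]*d,d],-1).reshape(-1,3)
P=rot(c).apply(P)+c["origin"]; ok=(d.ravel()>0)
m=ok&(P[:,2]>.135)&(P[:,2]<.152)&(np.hypot(P[:,0]-.591,P[:,1]+.171)<.025)
p=c["pixels"].reshape(-1,3).astype(int); g=m&(p[:,0]>120)&(p[:,2]<100)&(p[:,0]-p[:,2]>60)
Q=P[g]; print("gold",g.sum(),Q.mean(0))
E
```

```text
clock: 8.42
tcp_pos: [0.5927, -0.1698, 0.2111]
orientation: [0.0, 0.941, -0.338, 0.001]
wrist_force: [0.1, -0.4, -1.0]
finger_gap: 0.0599
clock: 8.83
tcp_pos: [0.5918, -0.1696, 0.1625]
orientation: [0.0, 0.941, -0.338, -0.0]
wrist_force: [0.2, 0.4, 0.5]
finger_gap: 0.0601
8.8833 [-0.4092  0.4231  0.0114  1.1578 -0.0002 -2.8614] [ 0.5924 -0.1697  0.1634] [ 0.0001  0.9412 -0.3379  0.0007] [0.1853 0.2899 0.4365]
tool delta units [-0.0012  0.0025  0.0417]
p [302.3, 181.3] 0.77 [ 0.6167 -0.0849  0.138 ]
p [253.1, 319.8] 0.62 [ 0.5885 -0.1704  0.138 ]
gold 235 [ 0.5948 -0.1728  0.1468]
```

View pics/w3.png

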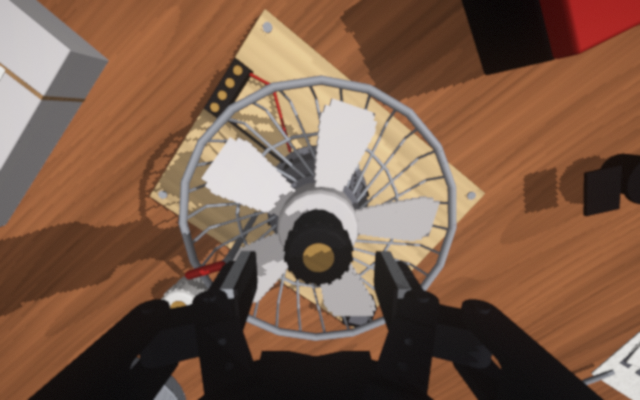

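Run:
```python
from h import *
np.set_printoptions(precision=4,suppress=True)
c=cam("wrist"); s=env.get_state(); print(s["tcp_pos"])
q=s["orientation"]; r=R.from_quat([q[1],q[2],q[3],q[0]])
v,u=np.mgrid[0:400,0:640]
p=c["pixels"].reshape(-1,3).astype(int); g=(p[:,0]>110)&(p[:,0]-p[:,2]>50)&(abs(u.ravel()-319)<25)&(abs(v.ravel()-257)<22)
print(g.sum(),v.ravel()[g].mean(),u.ravel()[g].mean(),v.ravel()[g].min(),v.ravel()[g].max(),u.ravel()[g].min(),u.ravel()[g].max())
m=np.where(g.reshape(400,640),255,0).astype(np.uint8); ct=max(cv2.findContours(m,0,2)[0],key=cv2.contourArea); print(cv2.minEnclosingCircle(ct))
w=atz(c,(257,319),.145); print(w, r.inv().apply(w-s["tcp_pos"]))
print(r.inv().apply(c["origin"]-s["tcp_pos"]),(r.inv()*rot(c)).as_matrix())
save(c,"w4.png",(180,330,220,420),4)
```

```text
[ 0.5928 -0.1698  0.1639]
500 255.644 318.5 244 278 295 332
((318.2749938964844, 255.68499755859375), 14.374207496643066)
[ 0.5902 -0.1705  0.145 ] [-0.0016  0.0023  0.0189]
[ 0.0742  0.0004 -0.1317] [[-0.0021 -0.956  -0.2932]
 [ 1.     -0.0018 -0.0012]
 [ 0.0006 -0.2932  0.956 ]]
```

View pics/w4.png

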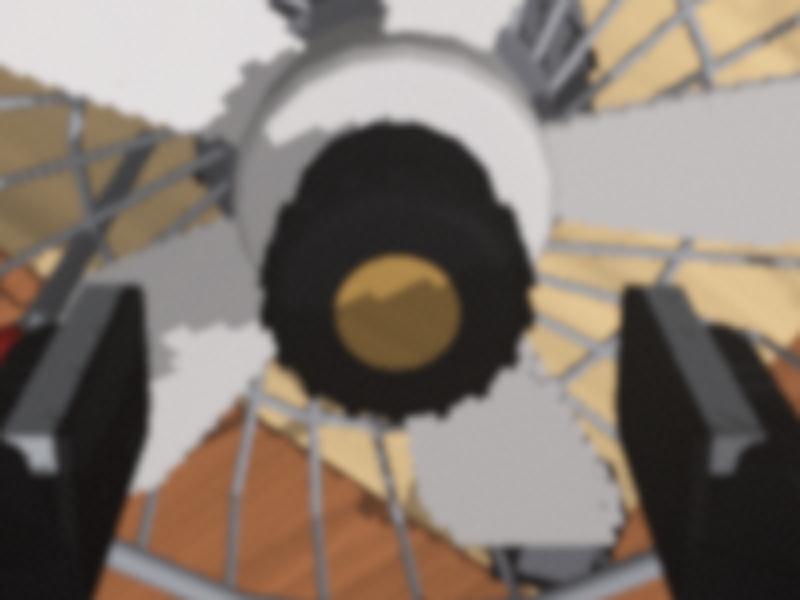

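```bash
python3 -m creep '{"hand":[60,60,60,60,60],"delta_pos":[[-0.0015,0.0024,0],[0,0,0.015],[0,0,0.015],[0,0,0.0105],[0,0,0]],"turn":[0,0,0,0,0]}'
python3 -m creep '{"hand":[60,60,60,60,60],"delta_pos":[[0,0,0],[0,0,0],[0,0,0],[0,0,0],[0,0,0]],"turn":[0,0,0,0,0]}'
python3 - <<'E'
from h import *
np.set_printoptions(precision=4,suppress=True)
c=cam("wrist"); save(c,"w5.png",(180,330,220,420),4); s=env.get_state(); print(s["clock"],s["joint_pos"],s["tcp_pos"],s["orientation"],s["wrist_force"],c["fx"],c["cx"],c["cy"])
E
```

```text
clock: 9.4
tcp_pos: [0.5889, -0.1696, 0.1284]
orientation: [-0.0, 0.941, -0.337, -0.001]
wrist_force: [-0.7, 0.0, 0.5]
finger_gap: 0.0601
clock: 9.82
tcp_pos: [0.5902, -0.17, 0.1305]
orientation: [0.0, 0.941, -0.337, 0.001]
wrist_force: [0.5, -0.8, -0.8]
finger_gap: 0.0601
9.8667 [-0.4111  0.4395 -0.0472  1.0833 -0.0001 -2.8643] [ 0.5901 -0.17    0.1304] [ 0.0001  0.9414 -0.3374  0.0004] [-0.3354 -0.8894  0.1623] 299.1698232571276 315.1784955669558 206.0396702923877
```

View pics/w5.png

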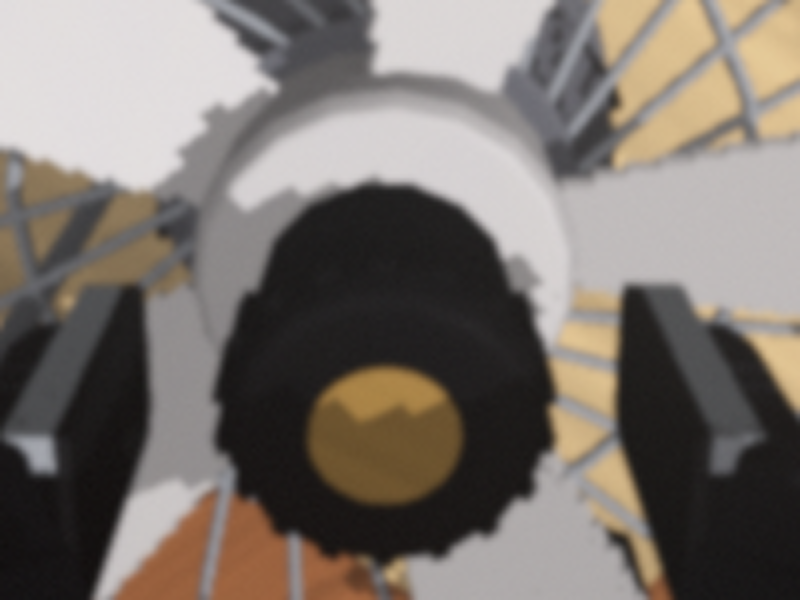

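```bash
python3 -m creep '{"hand":[50,45,42,40,38],"delta_pos":[[0,0,0],[0,0,0],[0,0,0],[0,0,0],[0,0,0]],"turn":[0,0,0,0,0]}' 25
python3 -m creep '{"hand":[34,30,30,30,30],"delta_pos":[[0,0,0],[0,0,0],[0,0,0],[0,0,0],[0,0,0]],"turn":[0,0,0,0,0]}' 25
python3 -m creep '{"hand":[30,30,30,30,30],"delta_pos":[[0,0,0],[0,0,0],[0,0,0],[0,0,0],[0,0,0]],"turn":[0,0,0,0,0]}' 25
python3 - <<'E'
from h import *
np.set_printoptions(precision=4,suppress=True)
for i in range(3):
  c=cam("wrist");s=env.get_state(); print(s["clock"],s["tcp_pos"],s["wrist_force"],s["ft_torque"],s["finger_gap"])
save(c,"w6.png",(180,330,220,420),4)
E
```

```text
clock: 10.28
tcp_pos: [0.5898, -0.17, 0.1299]
orientation: [0.0, 0.941, -0.337, -0.0]
wrist_force: [0.1, -0.2, -0.1]
finger_gap: 0.0383
clock: 10.7
tcp_pos: [0.5898, -0.17, 0.13]
orientation: [0.0, 0.941, -0.337, 0.0]
wrist_force: [-0.1, -0.6, 2.3]
finger_gap: 0.0367
clock: 11.12
tcp_pos: [0.5898, -0.17, 0.13]
orientation: [0.0, 0.941, -0.337, 0.0]
wrist_force: [-2.6, -0.7, 2.3]
finger_gap: 0.0366
11.1667 [ 0.5898 -0.17    0.13  ] [-2.3249 -0.7     1.9589] [-0.2031  0.3341  0.0186] 0.036543429047670425
11.2167 [ 0.5899 -0.17    0.1299] [-1.9757 -0.93    1.1949] [-0.165   0.3216  0.0301] 0.03655214008787743
11.2667 [ 0.5898 -0.17    0.1299] [-2.0001 -0.2041  2.8873] [-0.2115  0.3728  0.002 ] 0.03673694883099117
```

View pics/w6.png

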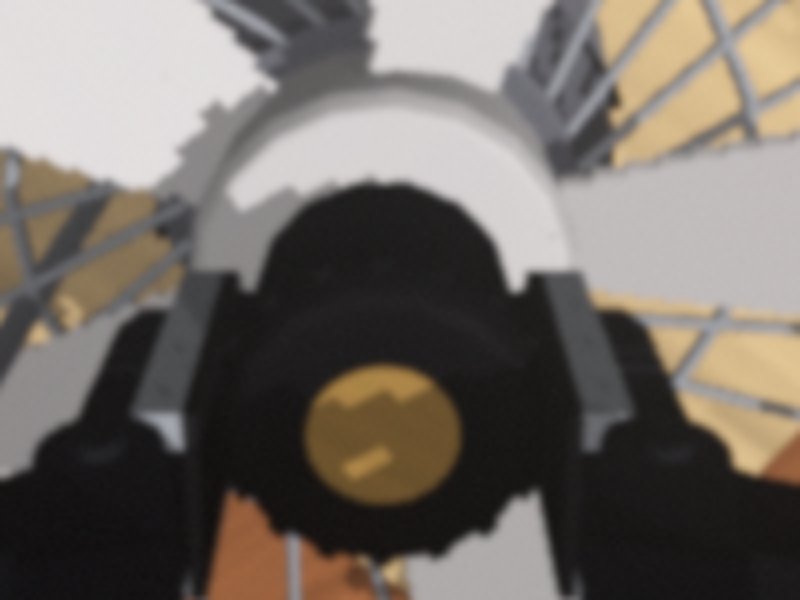

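```bash
cat > st.py <<'E'
from h import *
np.set_printoptions(precision=4,suppress=True)
F=[];T=[];Z=[]
for i in range(4):
  cam("wrist");s=env.get_state();F.append(s["wrist_force"]);T.append(s["ft_torque"]);Z.append(s["tcp_pos"])
q=s["orientation"]; r=R.from_quat([q[1],q[2],q[3],q[0]]); F=np.array(F)
m=r.as_matrix()
print(round(s["clock"],2),"tcp",np.mean(Z,0),"yaw",round(np.degrees(np.arctan2(m[1,0],m[0,0])),1),"q6",round(s["joint_pos"][5],2),"F",F.mean(0).round(1),"T",np.mean(T,0).round(2),"Ftool",r.inv().apply(F.mean(0)).round(1),"gap",round(s["finger_gap"],4))
E
python3 st.py
python3 -m creep '{"hand":[30,30,30,30,30],"delta_pos":[[0,0,-0.0001],[0,0,-0.0001],[0,0,-0.0001],[0,0,-0.0001],[0,0,-0.0001]],"turn":[0.3,0.3,0.3,0.3,0.3]}' | grep force
python3 st.py
```

```text
11.47 tcp [ 0.5899 -0.17    0.1299] yaw -39.4 q6 -2.86 F [-1.6 -0.8  2.5] T [-0.2   0.33 -0.03] Ftool [-0.7  1.6 -2.5] gap 0.0363
wrist_force: [0.9, 0.0, 1.0]
12.08 tcp [ 0.5904 -0.1698  0.1302] yaw -46.9 q6 -2.73 F [ 0.8 -0.4  0.9] T [-0.02 -0.12  0.  ] Ftool [ 0.8 -0.3 -0.9] gap 0.0365
```

```bash
python3 -m creep '{"hand":[30,30,30,30,30],"delta_pos":[[0,0,-0.0001],[0,0,-0.0001],[0,0,-0.0001],[0,0,-0.0001],[0,0,-0.0001]],"turn":[0.3,0.3,0.3,0.3,0.3]}' | grep force
python3 st.py
python3 -m creep '{"hand":[30,30,30,30,30],"delta_pos":[[0,0,-0.0001],[0,0,-0.0001],[0,0,-0.0001],[0,0,-0.0001],[0,0,-0.0001]],"turn":[0.3,0.3,0.3,0.3,0.3]}' | grep force
python3 st.py
```

```text
wrist_force: [0.2, 0.3, 0.4]
12.7 tcp [ 0.5899 -0.1698  0.1304] yaw -54.4 q6 -2.6 F [0.7 0.2 0. ] T [-0.02 -0.06 -0.03] Ftool [ 0.2 -0.7 -0. ] gap 0.0367
wrist_force: [-0.1, -0.5, -1.6]
13.32 tcp [ 0.5896 -0.1697  0.1307] yaw -61.9 q6 -2.47 F [-0.2 -0.5 -1.4] T [-0.01  0.03  0.  ] Ftool [0.3 0.4 1.4] gap 0.0365
```

```bash
python3 -m creep '{"hand":[30,30,30,30,30],"delta_pos":[[0,0,-0.00005],[0,0,-0.00005],[0,0,-0.00005],[0,0,-0.00005],[0,0,-0.00005]],"turn":[0.3,0.3,0.3,0.3,0.3]}' | grep force
python3 st.py
python3 -m creep '{"hand":[30,30,30,30,30],"delta_pos":[[0,0,-0.0001],[0,0,-0.0001],[0,0,-0.0001],[0,0,-0.0001],[0,0,-0.0001]],"turn":[0.3,0.3,0.3,0.3,0.3]}' | grep force
python3 st.py
```

```text
wrist_force: [-0.7, -0.1, -1.9]
13.93 tcp [ 0.5896 -0.1698  0.131 ] yaw -69.4 q6 -2.34 F [-0.3 -0.1 -2.1] T [ 0.01  0.06 -0.01] Ftool [-0.   0.4  2.1] gap 0.0368
wrist_force: [-0.6, 0.1, -3.0]
14.55 tcp [ 0.5896 -0.1698  0.1313] yaw -76.9 q6 -2.21 F [-0.   0.4 -2.8] T [0.08 0.07 0.01] Ftool [-0.4 -0.1  2.8] gap 0.0371
```

```bash
python3 -m creep '{"hand":[30,30,30,30,30],"delta_pos":[[0,0,0],[0,0,0],[0,0,0],[0,0,0],[0,0,0]],"turn":[0.3,0.3,0.3,0.3,0.3]}' | grep force
python3 st.py
python3 -c "
from h import *
c=cam('wrist'); save(c,'w7.png',(180,330,220,420),4)"
```

```text
wrist_force: [-0.6, 0.2, -1.8]
15.17 tcp [ 0.5898 -0.1699  0.1316] yaw -84.4 q6 -2.08 F [-0.5  0.2 -2.8] T [ 0.08  0.11 -0.02] Ftool [-0.2  0.4  2.8] gap 0.0368
```

View pics/w7.png

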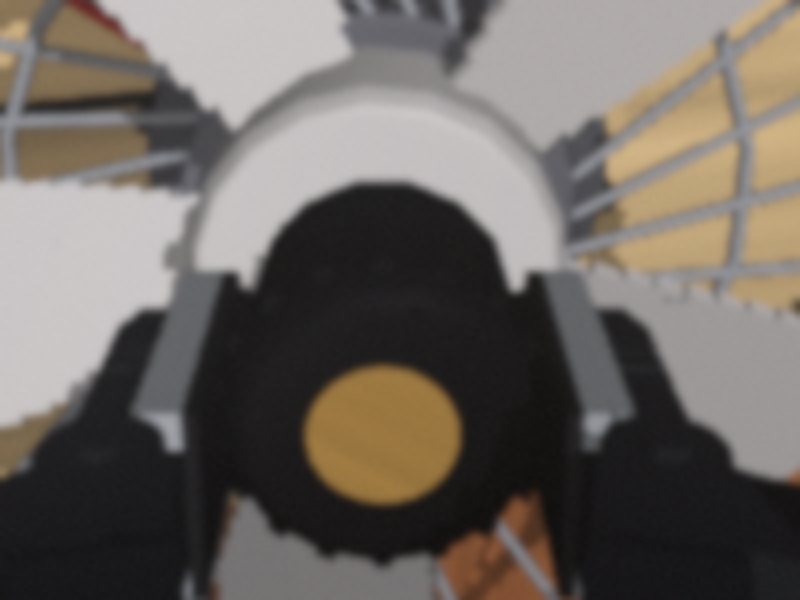

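```bash
python3 -m creep '{"hand":[30,30,30,30,30],"delta_pos":[[0,0,0],[0,0,0],[0,0,0],[0,0,0],[0,0,0]],"turn":[0.2,0.2,0.2,0.2,0.2]}' | grep force
python3 st.py
python3 -m creep '{"hand":[30,30,30,30,30],"delta_pos":[[0,0,0],[0,0,0],[0,0,0],[0,0,0],[0,0,0]],"turn":[0.2,0.2,0.2,0.2,0.2]}' | grep force
python3 st.py
```

```text
wrist_force: [-1.0, 0.9, -2.6]
15.83 tcp [ 0.59   -0.1699  0.1317] yaw -89.4 q6 -1.99 F [-0.2  0.3 -2.6] T [0.08 0.11 0.03] Ftool [-0.3  0.2  2.6] gap 0.0367
wrist_force: [-0.2, -0.2, -1.8]
16.45 tcp [ 0.5901 -0.17    0.1318] yaw -94.4 q6 -1.9 F [ 0.7  0.2 -2.3] T [ 0.04 -0.01  0.01] Ftool [-0.2 -0.6  2.3] gap 0.0366
```

```bash
for i in 1 2 3 4; do
python3 -m creep '{"hand":[30,30,30,30,30],"delta_pos":[[0,0,0],[0,0,0],[0,0,0],[0,0,0],[0,0,0]],"turn":[0.2,0.2,0.2,0.2,0.2]}' | grep force
python3 st.py
done
```

```text
wrist_force: [0.1, -1.4, -1.8]
17.07 tcp [ 0.5901 -0.17    0.1318] yaw -99.4 q6 -1.82 F [ 0.4  0.3 -1. ] T [ 0.08 -0.09 -0.  ] Ftool [-0.4 -0.3  1. ] gap 0.0371
wrist_force: [0.6, 0.1, -0.1]
17.68 tcp [ 0.59   -0.17    0.1318] yaw -104.4 q6 -1.73 F [ 0.9  0.4 -0.4] T [ 0.1  -0.22 -0.02] Ftool [-0.6 -0.7  0.4] gap 0.0365
wrist_force: [1.8, 0.9, -1.0]
18.3 tcp [ 0.59   -0.17    0.1318] yaw -109.4 q6 -1.64 F [ 1.4  0.4 -0.5] T [ 0.11 -0.32 -0.01] Ftool [-0.9 -1.2  0.5] gap 0.0368
wrist_force: [2.5, 1.2, 0.1]
18.92 tcp [ 0.5901 -0.1699  0.1318] yaw -114.4 q6 -1.56 F [ 2.3  0.4 -0.3] T [ 0.15 -0.49 -0.  ] Ftool [-1.3 -2.   0.3] gap 0.0364
```

```bash
python3 -m creep '{"hand":[30,30,30,30,30],"delta_pos":[[-0.0001,-0.0001,0],[-0.0001,-0.0002,0],[0,0,0],[0,0,0],[0,0,0]],"turn":[0.2,0.2,0.2,0.2,0.2]}' | grep force
python3 st.py
for i in 1 2; do
python3 -m creep '{"hand":[30,30,30,30,30],"delta_pos":[[0,0,0],[0,0,0],[0,0,0],[0,0,0],[0,0,0]],"turn":[0.2,0.2,0.2,0.2,0.2]}' | grep force
python3 st.py
done
```

```text
wrist_force: [2.0, 0.4, 0.0]
19.53 tcp [ 0.5902 -0.1699  0.1317] yaw -119.4 q6 -1.47 F [2.1 1.1 0.2] T [ 0.15 -0.42 -0.  ] Ftool [-2.  -1.3 -0.2] gap 0.0364
wrist_force: [1.9, 1.2, -0.2]
20.15 tcp [ 0.5902 -0.1699  0.1318] yaw -124.4 q6 -1.38 F [2.4 0.7 0.1] T [ 0.11 -0.45  0.03] Ftool [-1.9 -1.6 -0.1] gap 0.0368
wrist_force: [2.5, 0.2, 0.7]
20.77 tcp [ 0.5903 -0.17    0.1318] yaw -129.4 q6 -1.29 F [2.2 0.5 0.3] T [ 0.09 -0.53  0.04] Ftool [-1.8 -1.4 -0.3] gap 0.0365
```

```bash
python3 -m creep '{"hand":[30,30,30,30,30],"delta_pos":[[-0.0001,-0.0001,-0.00015],[-0.0001,-0.0002,-0.00015],[0,0,-0.00015],[0,0,-0.00015],[0,0,-0.00015]],"turn":[0.4,0.4,0.4,0.4,0.4]}' | grep force
python3 st.py
python3 -m creep '{"hand":[30,30,30,30,30],"delta_pos":[[0,0,-0.0001],[0,0,-0.0001],[0,0,-0.0001],[0,0,-0.0001],[0,0,-0.0001]],"turn":[0.5,0.5,0.5,0.5,0.5]}' | grep force
python3 st.py
```

```text
wrist_force: [2.0, 0.4, 0.3]
21.38 tcp [ 0.5904 -0.17    0.1322] yaw -139.4 q6 -1.12 F [ 2.3 -0.   0.3] T [ 0.05 -0.55 -0.03] Ftool [-1.7 -1.5 -0.3] gap 0.0367
wrist_force: [3.3, 0.3, 0.1]
22.0 tcp [ 0.5905 -0.17    0.1327] yaw -151.9 q6 -0.9 F [3.1 0.5 0.1] T [-0.02 -0.6   0.01] Ftool [-3.  -1.1 -0.1] gap 0.0368
```

```bash
python3 -m creep '{"hand":[30,30,30,30,30],"delta_pos":[[-0.0002,-0.0001,-0.0001],[-0.0002,-0.0001,-0.0001],[-0.00015,-0.0001,-0.0001],[0,0,-0.0001],[0,0,-0.0001]],"turn":[0.5,0.5,0.5,0.5,0.5]}' | grep force
python3 st.py
python3 -m creep '{"hand":[30,30,30,30,30],"delta_pos":[[0,0,-0.0001],[0,0,-0.0001],[0,0,-0.0001],[0,0,-0.0001],[0,0,-0.0001]],"turn":[0.5,0.5,0.5,0.5,0.5]}' | grep force
python3 st.py
```

```text
wrist_force: [2.6, -0.2, 0.9]
22.62 tcp [ 0.5908 -0.1701  0.1331] yaw -164.3 q6 -0.68 F [ 2.2 -0.7  0.3] T [-0.07 -0.42  0.01] Ftool [-1.9 -1.2 -0.3] gap 0.0367
wrist_force: [1.9, -0.9, 0.5]
23.23 tcp [ 0.5909 -0.1701  0.1335] yaw -176.8 q6 -0.47 F [ 2.  -0.8  0.2] T [-0.12 -0.45  0.02] Ftool [-2.  -0.9 -0.2] gap 0.0369
```

```bash
python3 -m creep '{"hand":[30,30,30,30,30],"delta_pos":[[-0.0002,-0.0001,-0.0001],[-0.0002,-0.0001,-0.0001],[0,0,-0.0001],[0,0,-0.0001],[0,0,-0.0001]],"turn":[0.5,0.5,0.5,0.5,0.5]}' | grep force
python3 st.py
python3 -m creep '{"hand":[30,30,30,30,30],"delta_pos":[[0,0,-0.0001],[0,0,-0.0001],[0,0,-0.0001],[0,0,-0.0001],[0,0,-0.0001]],"turn":[0.5,0.5,0.5,0.5,0.5]}' | grep force
python3 st.py
python3 -m creep '{"hand":[30,30,30,30,30],"delta_pos":[[0,0,-0.0001],[0,0,-0.0001],[0,0,-0.0001],[0,0,-0.0001],[0,0,-0.0001]],"turn":[0.5,0.5,0.5,0.5,0.5]}' | grep force
python3 st.py
```

```text
wrist_force: [1.4, -1.4, -0.5]
23.85 tcp [ 0.5911 -0.1702  0.1339] yaw 170.7 q6 -0.25 F [ 1.7 -1.3  0. ] T [-0.24 -0.29 -0.01] Ftool [-1.9 -1.  -0. ] gap 0.0367
wrist_force: [1.4, -1.1, 0.4]
24.47 tcp [ 0.5912 -0.1702  0.1343] yaw 158.2 q6 -0.03 F [ 1.1 -1.2  0.2] T [-0.3  -0.26  0.02] Ftool [-1.5 -0.7 -0.2] gap 0.0367
wrist_force: [2.0, -1.4, -0.0]
25.08 tcp [ 0.5913 -0.1703  0.1347] yaw 145.7 q6 0.19 F [ 1.8 -1.4  0.2] T [-0.44 -0.28  0.01] Ftool [-2.3 -0.2 -0.2] gap 0.0366
```

```bash
python3 -m creep '{"hand":[30,30,30,30,30],"delta_pos":[[-0.0002,0,-0.00015],[-0.0002,0,-0.00015],[0,0,-0.00015],[0,0,-0.00015],[0,0,-0.00015]],"turn":[0.8,0.8,0.8,0.8,0.8]}' | grep force
python3 st.py
python3 -m creep '{"hand":[30,30,30,30,30],"delta_pos":[[0,0,-0.00015],[0,0,-0.00015],[0,0,-0.00015],[0,0,-0.00015],[0,0,-0.00015]],"turn":[0.8,0.8,0.8,0.8,0.8]}' | grep force
python3 st.py
python3 -c "
from h import *
c=cam('wrist'); save(c,'w8.png',(180,330,220,420),4)
c=cam('scene'); save(c,'s8.png',(190,330,170,350),4)"
```

```text
wrist_force: [1.5, -2.3, 0.3]
25.7 tcp [ 0.5913 -0.1705  0.1353] yaw 125.7 q6 0.54 F [ 0.6 -2.2  0.9] T [-0.51 -0.04 -0.01] Ftool [-2.2 -0.8 -0.9] gap 0.0366
wrist_force: [0.0, -3.1, 1.1]
26.32 tcp [ 0.5912 -0.1705  0.1359] yaw 105.7 q6 0.89 F [-0.4 -2.5  1.2] T [-0.6   0.14 -0.01] Ftool [-2.3 -1.  -1.2] gap 0.037
```

View pics/w8.png

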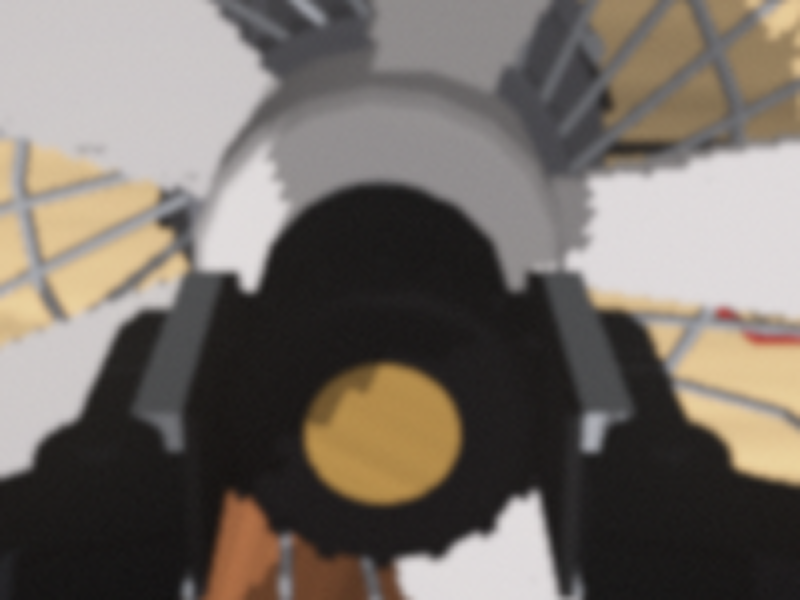

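View pics/s8.png

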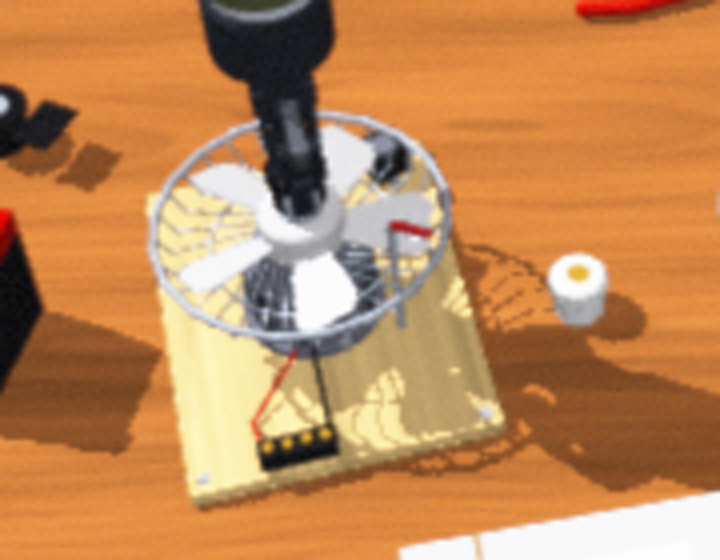

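```bash
python3 -m creep '{"hand":[30,30,30,30,30],"delta_pos":[[-0.0002,-0.0001,-0.0002],[-0.0002,-0.0001,-0.0002],[-0.0002,-0.0001,-0.0002],[0,0,-0.0002],[0,0,-0.0002]],"turn":[0.8,0.8,0.8,0.8,0.8]}' | grep force
python3 st.py
python3 -m creep '{"hand":[30,30,30,30,30],"delta_pos":[[0,0,-0.0002],[0,0,-0.0002],[0,0,-0.0002],[0,0,-0.0002],[0,0,-0.0001]],"turn":[0.8,0.8,0.8,0.8,0.8]}' | grep force
python3 st.py
```

```text
wrist_force: [-1.2, -2.5, 1.1]
27.03 tcp [ 0.5911 -0.1706  0.1365] yaw 85.7 q6 1.23 F [-0.8 -2.2  0.9] T [-0.46  0.24 -0.01] Ftool [-2.3 -0.7 -0.9] gap 0.0364
wrist_force: [-1.5, -1.4, 0.4]
27.65 tcp [ 0.5911 -0.1706  0.1372] yaw 65.7 q6 1.58 F [-1.1 -2.   0.7] T [-0.42  0.3  -0.01] Ftool [-2.3 -0.2 -0.7] gap 0.037
```

```bash
python3 -m creep '{"hand":[30,30,30,30,30],"delta_pos":[[-0.0002,0,-0.0002],[-0.0002,0,-0.0002],[0,0,-0.0002],[0,0,-0.0002],[0,0,-0.0002]],"turn":[0.8,0.8,0.8,0.8,0.8]}' | grep force
python3 st.py
python3 -m creep '{"hand":[30,30,30,30,30],"delta_pos":[[0,0,-0.00015],[0,0,-0.00015],[0,0,-0.00015],[0,0,-0.00015],[0,0,-0.00015]],"turn":[0.6,0.6,0.6,0.6,0.6]}' | grep force
python3 st.py
```

```text
wrist_force: [-0.2, -1.3, 0.1]
28.27 tcp [ 0.591  -0.1708  0.138 ] yaw 45.8 q6 1.93 F [-1.2 -1.6 -0.3] T [-0.23  0.26  0.  ] Ftool [-2.   0.3  0.3] gap 0.0366
wrist_force: [-1.4, -1.4, -0.6]
28.88 tcp [ 0.591  -0.1708  0.1386] yaw 30.7 q6 2.19 F [-1.5 -1.1 -0.6] T [-0.15  0.34 -0.03] Ftool [-1.8  0.2  0.6] gap 0.0363
```

```bash
python3 -m creep '{"hand":[30,30,30,30,30],"delta_pos":[[0,0,-0.0001],[0,0,-0.0001],[0,0,-0.0001],[0,0,-0.0001],[0,0,-0.0001]],"turn":[0.6,0.6,0.6,0.6,0.6]}' | grep force
python3 st.py
python3 -m creep '{"hand":[30,30,30,30,30],"delta_pos":[[0,0,-0.0001],[0,0,-0.0001],[0,0,-0.0001],[0,0,-0.0001],[0,0,-0.0001]],"turn":[0.6,0.6,0.6,0.6,0.6]}' | grep force
python3 st.py
```

```text
wrist_force: [-1.6, -1.5, -0.1]
29.5 tcp [ 0.5911 -0.1709  0.1391] yaw 15.7 q6 2.46 F [-2.1 -0.7 -0.7] T [-0.1   0.39 -0.04] Ftool [-2.2  0.1  0.7] gap 0.0367
wrist_force: [-1.2, -0.5, -1.2]
30.12 tcp [ 0.5911 -0.1709  0.1396] yaw 0.7 q6 2.72 F [-2.2  0.6  0.3] T [-0.03  0.4  -0.  ] Ftool [-2.2 -0.6 -0.3] gap 0.0367
```

```bash
python3 -m creep '{"hand":[30,30,30,30,30],"delta_pos":[[0,0,-0.00015],[0,0,-0.0001],[0,0,-0.00015],[0,0,-0.0001],[0,0,-0.0001]],"turn":[0.7,0.7,0.7,0.7,0.6]}' | grep force
python3 st.py
python3 -m creep '{"hand":[30,30,30,30,30],"delta_pos":[[0,0,-0.0002],[0,0,-0.0002],[0,0,-0.0001],[0,0,0],[0,0,0]],"turn":[0,0,0,0,0]}' | grep force
python3 st.py
```

```text
wrist_force: [-2.3, 0.5, 0.0]
30.73 tcp [ 0.5912 -0.1708  0.14  ] yaw -16.3 q6 3.01 F [-2.2  0.3  0.1] T [0.07 0.41 0.03] Ftool [-2.2  0.3 -0.1] gap 0.0366
wrist_force: [-1.4, 1.0, -1.7]
31.35 tcp [ 0.5911 -0.171   0.1403] yaw -16.4 q6 3.02 F [-2.5  0.6 -1.2] T [ 0.21  0.46 -0.  ] Ftool [-2.5  0.1  1.2] gap 0.0365
```

```bash
python3 -m creep '{"hand":[30,30,30,30,30],"delta_pos":[[0,0,-0.0002],[0,0,-0.0001],[0,0,-0.0001],[0,0,0],[0,0,0]],"turn":[0,0,0,0,0]}' | grep force
python3 st.py
```

```text
wrist_force: [-2.9, 1.4, -1.4]
31.97 tcp [ 0.5912 -0.1711  0.1408] yaw -16.4 q6 3.02 F [-2.2  0.6 -1.7] T [ 0.19  0.51 -0.  ] Ftool [-2.3  0.1  1.7] gap 0.0365
```

```bash
python3 -m creep '{"hand":[30,30,30,30,30],"delta_pos":[[0,0,-0.0002],[0,0,-0.0001],[0,0,0],[0,0,0],[0,0,0]],"turn":[0,0,0,0,0]}' | grep force
python3 st.py
```

```text
wrist_force: [-2.8, 0.6, -1.3]
32.58 tcp [ 0.5912 -0.1711  0.1411] yaw -16.4 q6 3.02 F [-2.6  1.1 -1.8] T [0.2  0.55 0.02] Ftool [-2.8 -0.3  1.8] gap 0.0367
```

```bash
python3 -m creep '{"hand":[30,30,30,30,30],"delta_pos":[[-0.0002,0,-0.0002],[-0.0002,0,-0.0001],[-0.0002,0,-0.0001],[0,0,0],[0,0,0]],"turn":[0,0,0,0,0]}' | grep force
python3 st.py
```

```text
wrist_force: [-1.9, 1.8, -0.8]
33.2 tcp [ 0.591  -0.1711  0.1415] yaw -16.4 q6 3.02 F [-1.2  0.7 -0.5] T [0.18 0.34 0.03] Ftool [-1.4 -0.3  0.5] gap 0.0366
```

```bash
python3 -m creep '{"hand":[30,30,30,30,30],"delta_pos":[[-0.0002,0,-0.0003],[-0.0002,0,-0.0003],[0,0,-0.0003],[0,0,-0.0003],[0,0,-0.0003]],"turn":[0,0,0,0,0]}' | grep force
python3 st.py
```

```text
wrist_force: [0.5, 0.8, -0.0]
33.82 tcp [ 0.5907 -0.171   0.1428] yaw -16.4 q6 3.02 F [-0.1  0.6 -0.2] T [0.08 0.12 0.02] Ftool [-0.3 -0.5  0.2] gap 0.0367
```

Free of the thread: only the nut's weight remains. I keep lifting.

```bash
python3 -m creep '{"hand":[30,30,30,30,30],"delta_pos":[[0,0,-0.0005],[0,0,-0.0005],[0,0,-0.001],[0,0,-0.001],[0,0,-0.001]],"turn":[0,0,0,0,0]}' | grep force
python3 st.py
python3 -m creep '{"hand":[30,30,30,30,30],"delta_pos":[[0,0,-0.001],[0,0,-0.002],[0,0,-0.003],[0,0,-0.003],[0,0,-0.003]],"turn":[0,0,0,0,0]}' | grep force
python3 st.py
```

```text
wrist_force: [0.3, 0.1, -0.2]
34.43 tcp [ 0.5907 -0.171   0.146 ] yaw -16.4 q6 3.02 F [-0.4 -0.5 -0.2] T [ 0.01 -0.03 -0.  ] Ftool [-0.2  0.6  0.2] gap 0.0369
wrist_force: [0.7, 0.3, 0.1]
35.05 tcp [ 0.5908 -0.171   0.1559] yaw -16.4 q6 3.02 F [-0.3  0.1 -0.2] T [-0.02  0.   -0.  ] Ftool [-0.3 -0.   0.2] gap 0.0363
```

```bash
python3 -m creep '{"hand":[30,30,30,30,30],"delta_pos":[[0,0,-0.005],[0,0,-0.01],[0,0,-0.01],[0,0,-0.01],[0,0,-0.01]],"turn":[-1,-1,-1,-1,-1]}' | grep force
python3 -m creep '{"hand":[30,30,30,30,30],"delta_pos":[[0,0,-0.01],[0,0,-0.005],[0,0,0],[0,0,0],[0,0,0]],"turn":[-1,-1,-1,-1,-1]}' | grep force
python3 -m creep '{"hand":[30,30,30,30,30],"delta_pos":[[0,0,0],[0,0,0],[0,0,0],[0,0,0],[0,0,0]],"turn":[-1,-1,-1,-1,-1]}' | grep force
python3 st.py
python3 - <<'E'
from h import *
np.set_printoptions(precision=4,suppress=True)
s=env.get_state(); q=s["orientation"]; r=R.from_quat([q[1],q[2],q[3],q[0]])
print(r.inv().apply(np.array([.530,.1835,s["tcp_pos"][2]])-s["tcp_pos"])/.8)
c=cam("wrist"); save(c,"w9.png")
E
```

```text
wrist_force: [-0.1, 0.2, -0.2]
wrist_force: [0.3, -0.8, 0.3]
wrist_force: [0.6, 0.1, -0.5]
36.5 tcp [ 0.5904 -0.1708  0.2032] yaw 58.4 q6 1.71 F [-0.   0.  -0.6] T [-0.01 -0.   -0.01] Ftool [ 0.  -0.1  0.6] gap 0.0367
[ 0.3377 -0.2963  0.    ]
```

View pics/w9.png

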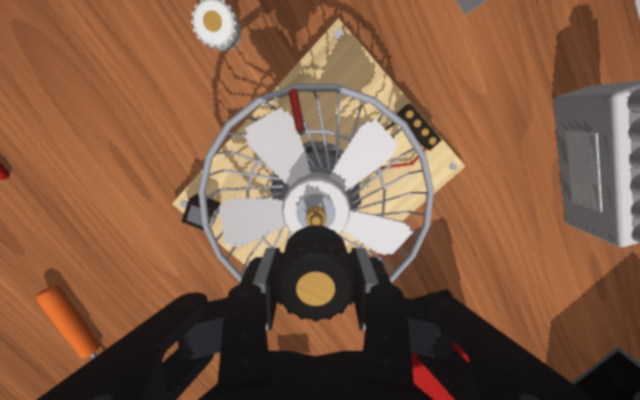

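The nut is held (disc at 290,316) and the bare brass shaft shows at (215,316). Next I move over the dish.

```bash
python3 -m creep '{"hand":[30,30,30,30,30],"delta_pos":[[0.012,-0.010,0],[0.024,-0.021,0],[0.028,-0.025,0],[0.028,-0.025,0],[0.028,-0.025,0]],"turn":[0,0,0,0,0]}' | grep force
python3 -m creep '{"hand":[30,30,30,30,30],"delta_pos":[[0.028,-0.025,0],[0.028,-0.025,0],[0.028,-0.025,0],[0.028,-0.025,0],[0.028,-0.025,0]],"turn":[0,0,0,0,0]}' | grep force
python3 -m creep '{"hand":[30,30,30,30,30],"delta_pos":[[0.028,-0.025,0],[0.028,-0.023,0],[0.016,-0.013,0],[0.006,-0.005,0],[0,0,0]],"turn":[0,0,0,0,0]}' | grep force
python3 st.py
python3 - <<'E'
from h import *
np.set_printoptions(precision=4,suppress=True)
s=env.get_state(); q=s["orientation"]; r=R.from_quat([q[1],q[2],q[3],q[0]])
print(r.inv().apply(np.array([.530,.1835,s["tcp_pos"][2]])-s["tcp_pos"])/.8)
c=cam("wrist"); save(c,"w10.png")
for k in env.pinpoint("wrist","dish_in")[:3]: print("p",k["location"],round(k["score"],2),atz(c,k["location"],.004))
E
```

```text
wrist_force: [0.3, -0.4, -0.6]
wrist_force: [0.4, -0.2, -0.7]
wrist_force: [-0.6, 0.5, -1.0]
38.0 tcp [0.5287 0.1834 0.2033] yaw 58.5 q6 2.31 F [-0.2 -0.4 -0.5] T [-0.01 -0.02  0.01] Ftool [-0.4  0.1  0.5] gap 0.0364
[ 0.0015  0.0006 -0.    ]
p [181.4, 315.5] 0.94 [0.53   0.1849 0.004 ]
p [199.5, 37.5] 0.78 [0.2468 0.3345 0.004 ]
```

View pics/w10.png

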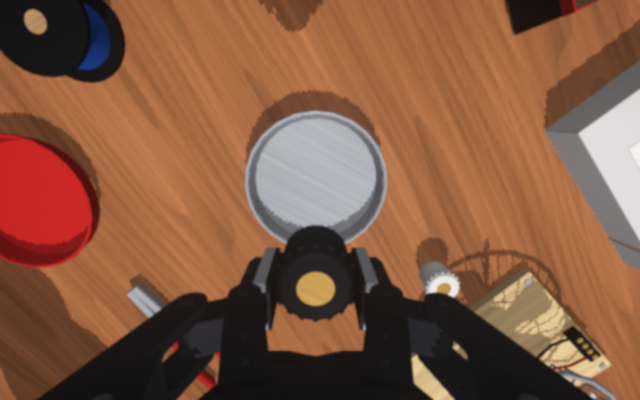

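```bash
python3 -m creep '{"hand":[30,30,30,30,30],"delta_pos":[[0.001,0,0.015],[0,0,0.025],[0,0,0.03],[0,0,0.03],[0,0,0.025]],"turn":[0,0,0,0,0]}' | grep force
python3 -m creep '{"hand":[30,30,30,30,30],"delta_pos":[[0,0,0.02],[0,0,0.02],[0,0,0.015],[0,0,0.01],[0,0,0.01]],"turn":[0,0,0,0,0]}' | grep force
python3 -m creep '{"hand":[30,30,30,30,30],"delta_pos":[[0,0,0.005],[0,0,0.005],[0,0,0.003],[0,0,0],[0,0,0]],"turn":[0,0,0,0,0]}' | grep force
python3 st.py
```

```text
wrist_force: [-0.3, -0.1, -0.8]
wrist_force: [0.6, -0.6, -1.4]
wrist_force: [-0.1, 0.3, 0.0]
39.55 tcp [0.5296 0.1846 0.0334] yaw 58.6 q6 2.31 F [ 0.4  0.2 -0.3] T [ 0. -0. -0.] Ftool [0.4 0.3 0.3] gap 0.037
```

```bash
python3 -m creep '{"hand":[30,30,30,30,30],"delta_pos":[[0,0,0.002],[0,0,0.002],[0,0,0.002],[0,0,0.002],[0,0,0.001]],"turn":[0,0,0,0,0]}' | grep force
python3 st.py
python3 -m creep '{"hand":[30,30,30,30,30],"delta_pos":[[0,0,0.0005],[0,0,0.0005],[0,0,0],[0,0,0],[0,0,0]],"turn":[0,0,0,0,0]}' | grep force
python3 st.py
python3 -m creep '{"hand":[30,30,30,30,30],"delta_pos":[[0,0,0.0005],[0,0,0.0005],[0,0,0],[0,0,0],[0,0,0]],"turn":[0,0,0,0,0]}' | grep force
python3 st.py
```

```text
wrist_force: [-0.7, -0.5, -0.8]
40.17 tcp [0.5291 0.1844 0.0255] yaw 58.6 q6 2.31 F [-0.2 -0.2 -0.4] T [0.01 0.01 0.01] Ftool [-0.3 -0.   0.4] gap 0.0366
wrist_force: [-0.1, 0.3, -1.2]
40.78 tcp [0.5293 0.1844 0.025 ] yaw 58.6 q6 2.31 F [-0.1  0.2 -0. ] T [-0.02  0.04  0.  ] Ftool [ 0.1 -0.1  0. ] gap 0.0369
wrist_force: [0.0, 0.2, 0.2]
41.4 tcp [0.5293 0.1844 0.0241] yaw 58.6 q6 2.31 F [ 0.3 -0.2 -0.9] T [-0.   -0.    0.01] Ftool [0.  0.3 0.9] gap 0.0369
```

```bash
python3 -m creep '{"hand":[30,30,30,30,30],"delta_pos":[[0,0,0.0005],[0,0,0.0005],[0,0,0],[0,0,0],[0,0,0]],"turn":[0,0,0,0,0]}' | grep force
python3 st.py
python3 -m creep '{"hand":[30,30,30,30,30],"delta_pos":[[0,0,0.0005],[0,0,0.0005],[0,0,0],[0,0,0],[0,0,0]],"turn":[0,0,0,0,0]}' | grep force
python3 st.py
```

```text
wrist_force: [-1.3, -0.4, 2.6]
42.02 tcp [0.5293 0.1845 0.0235] yaw 58.6 q6 2.31 F [-1.1 -0.3  3.3] T [-0.05  0.17 -0.04] Ftool [-0.8 -0.8 -3.3] gap 0.0367
wrist_force: [-2.5, -0.3, 9.0]
42.63 tcp [0.5294 0.1845 0.0235] yaw 58.6 q6 2.31 F [-2.5 -0.6  9.4] T [-0.12  0.62  0.02] Ftool [-1.9 -1.8 -9.4] gap 0.0365
```

Contact with the dish floor. I ease up a little, then release and retreat.

```bash
python3 -m creep '{"hand":[30,30,38,42,46],"delta_pos":[[0,0,-0.0005],[0,0,-0.0003],[0,0,0],[0,0,0],[0,0,0]],"turn":[0,0,0,0,0]}' | grep -E "force|gap"
python3 -m creep '{"hand":[50,54,58,60,60],"delta_pos":[[0,0,0],[0,0,0],[0,0,0],[0,0,0],[0,0,0]],"turn":[0,0,0,0,0]}' | grep -E "force|gap"
python3 -m creep '{"hand":[60,60,60,60,60],"delta_pos":[[0,0,-0.005],[0,0,-0.01],[0,0,-0.02],[0,0,-0.03],[0,0,-0.03]],"turn":[0,0,0,0,0]}' | grep -E "force|gap"
python3 -m creep '{"hand":[60,60,60,60,60],"delta_pos":[[0,0,-0.03],[0,0,-0.03],[0,0,-0.02],[0,0,0],[0,0,0]],"turn":[0,0,0,0,0]}' | grep -E "force|gap"
python3 st.py
python3 - <<'E'
from h import *
np.set_printoptions(precision=4,suppress=True)
c=cam("wrist"); save(c,"w11.png")
for t in ["dish_in","nut","nut_grip"]:
  for k in env.pinpoint("wrist",t)[:3]: print(t,k["location"],round(k["score"],2),atz(c,k["location"],.032 if t=="nut_grip" else .004))
c=cam("scene"); save(c,"s11.png")
E
```

```text
wrist_force: [0.2, 0.9, 0.1]
finger_gap: 0.046
wrist_force: [0.2, -0.1, 0.4]
finger_gap: 0.0596
wrist_force: [0.6, -0.3, 0.0]
finger_gap: 0.0604
wrist_force: [1.1, 0.6, -0.1]
finger_gap: 0.0601
44.5 tcp [0.5286 0.1843 0.1624] yaw 58.6 q6 2.31 F [-0.5  0.3 -0.6] T [-0.01 -0.01  0.  ] Ftool [ 0.  -0.6  0.6] gap 0.0598
dish_in [189.9, 317.5] 0.66 [0.5308 0.1857 0.004 ]
dish_in [210.0, 3.1] 0.59 [0.2468 0.3352 0.004 ]
nut [292.1, 449.4] 0.96 [0.5948 0.0097 0.004 ]
nut [190.4, 313.6] 0.88 [0.5273 0.1873 0.004 ]
nut_grip [310.3, 456.8] 0.8 [0.5897 0.0091 0.032 ]
nut_grip [199.0, 317.0] 0.61 [0.5295 0.1847 0.032 ]
```

View pics/w11.png

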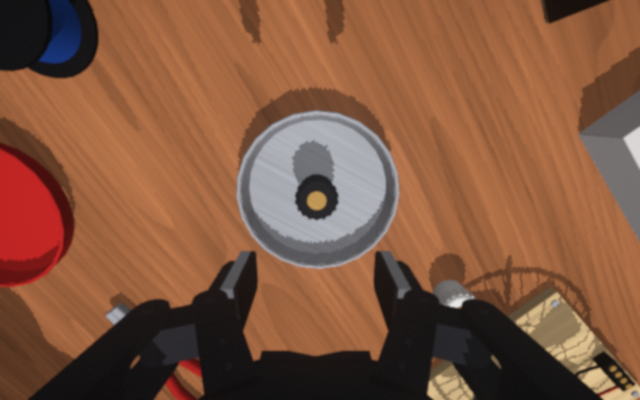

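View pics/s11.png

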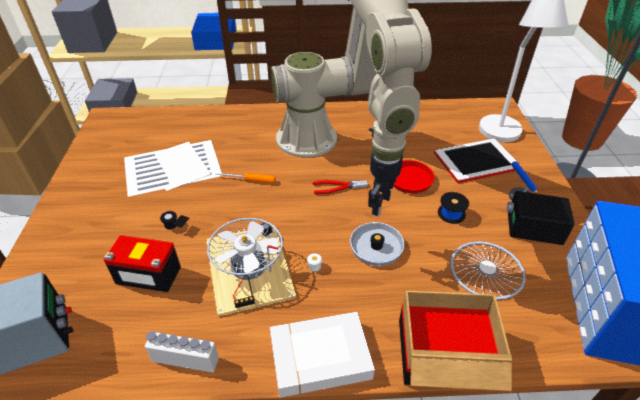

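The nut stands upright in the middle of the dish (wrist 200,316; scene 241,377). The dish and the bystanders are where they were, and the gripper is clear.

```bash
python3 -c "
from workcell import env
print(env.hand_in()); print(env.get_state()['clock'])"
```

```text
the job is handed in; nothing more can be done
None
the job is handed in; nothing more can be done
```

The black spinner nut is off the fan and standing upright in the middle of the steel dish, and the job is handed in at about 45 s of the 72 s allowed.

**Unscrewing:** I turned the nut clockwise by about 337° in one grip. The hand rose with it by about 10 mm over those turns, or roughly 11 mm per turn as felt at the wrist. I then lifted in small steps until only the nut's weight remained. Wrist readings during the turning stayed within about 4 N, against the 12 N thread limit. Those readings were taken between moves, and I had no direct reading of the force on the thread.

**Setting down:** The nut went down slowly, with a contact force of about 9 N before I released it.

**Last checks:**
- **Nut:** it is within a few millimetres of the dish's centre.
- **Dish:** it is within about 3 mm of where it was first measured.
- **Bystanders:** they look unmoved in the scene picture; I did not measure them.
- **Gripper:** it is open and clear of everything.

**Disagreements:** A steady sideways force of 2 to 3 N while turning pointed to a slightly off-centre grip. I eased it with small shifts, and it faded once the nut came free. One wrist-camera estimate of the nut's position was about 5 mm off the others, so I left it out. No check failed.

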